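Close, pin and hold a two-part figurine mould for filling

ROBOT

A 6-joint arm with a two-finger parallel gripper is mounted at the origin on the work surface. World frame = base frame: x ahead of the robot, y to its left, z up, the work surface at z = 0. Lengths are in m, angles in rad, forces in N, time in s.
With the tool pointing down it reaches from about 0.375 to 0.825 m from the base axis. Payload 5.5 kg.
Tool frame: the origin (TCP) lies where the fingers leave the gripper's body, on its centre line; the fingertips stand robot.finger_overhang ahead of it and the grasp point (between the pads) lies 54 mm ahead of it (robot.finger_overhang is the distance from the TCP to the fingertips, in m); y points along the fingers, z is the direction in which the jaws open and shut, and the axes are right-handed (so a half turn about y gives the same grasp; the last joint's range is limited). The gripper opens to 85 mm and grips with 20 to 120 N. Pads are 22 mm wide; open, the fingers measure 114 mm over their backs; the gripper's body (76 mm by 85 mm) begins 54 mm behind the grasp point. The pads swing forward as they close: fully open they stand 13 mm farther back than shut.
Start: joints at [0, 0.314, -0.047, 1.21, 0, 1.571], TCP at [0.6, -0, 0.304] pointing down, gripper open.
Joint ranges: [-2.67, 2.67], [-0.69, 1.73], [-1.03, 1.25], [-2.08, 2.16], [-1.42, 1.45], [-3.14, 3.14]. Speed limits (rad/s): [2.39, 2.39, 3.01, 3.14, 3.14, 3.14].

INTERFACE

Orientations are given as a unit quaternion [w, x, y, z].
In Python, from bench import robot gives the robot as it stands.
- The arm moves only by the shell command python3 -m crank 'ROWS'. ROWS is a JSON object of lists of equal length, an entry for each row: "dr": the turn, a rotation vector about the tool's x, y, z in degrees, a list of three; "delta_pos": the shift along the tool's x, y, z in cm, a list of three; "claw": the opening, from -1 (shut) to 1 (fully open). A call has 1 to 10 rows; each row shifts and turns the commanded pose from where the row before left it, along the tool's axes as they then stand; what a row does not reach is not made up. A row lasts 1/10 s, in which the tool goes at most 50 mm and 8.59 degrees, less where a joint would pass 70% of its speed; a pose out of reach is approached as far as the arm can. A call is refused whole if a number of a shift passes 5 or a number of a turn 8.59, either way. A call with a gripper value outside its range is refused whole. The fingers move at their own pace and stop on an object; the grip force is fixed at half the most. Time passes only in rows, so rows that do not move let the fingers close. It gives the time, the measured TCP pose, the force and the opening at its end, in the units of the state.
- robot.read_state(): the state, without advancing time (a new reading comes with each control period).
- robot.camera(name): name is "scene" or "side" or "wrist"; returns a dict with "img" (400x640x3 uint8, red, green, blue), "fx", "fy", "cx", "cy" (pixels), "rvec" (rotation vector, rad) and "tvec" (3), from world to camera coordinates, as OpenCV has them; the wrist camera has in their place "tool_from_camera" (4x4, takes a point from camera to tool coordinates, whose origin is the TCP and whose axes are the tool frame's). Camera axes: x right, y down, z forward; pixel columns grow to the right and rows downward; lengths in m; the calibration is good to about 2 mm. A picture is of the moment at which its call begins: read the wrist's pose just before it. There is no depth.
- robot.close_job(): hands the job in, once; it reports no verdict.
The state is a dict: "t": time; "joint_pos": joint angles; "qvel": joint speeds; "joint_torque": joint torques, N m; "ee_pos": TCP position; "tool_rot": TCP orientation; "force": force on the tool from outside, world axes, zero at the start; "ft_torque": the same for the moment, N m; "finger_gap": finger opening in m.
Only numpy, scipy, OpenCV 4.12 (cv2) and the standard library are available. Lean on these libraries where they do the work, as an engineer would, in place of code of your own. Each camera call takes 0.05 s, during which the arm holds its last target. There are 200 camera calls.

TASK

Get the hinged plaster mould ready for filling: swing its top half down onto the lower half without slamming it, then take the headed steel pin out of the wooden tool block and push it down through the holes of the two lugs until its collar sits on the upper lug. Let go of the pin, then push down by hand on the top half so that the seam stays pressed fully shut against its rubber seal, and finish like that, still pressing, because the seal lifts the top half again as soon as you let go. Leave everything else on the bench where it is.

Things in the scene. Friction and masses are not known exactly. Their poses are not given: they have to be found in the camera images.
- mould: Fixed lower half of the mould: white plaster with a sunken animal shape in an aluminium case 118 x 200 mm (x, y), on a plywood base 190 x 250 x 15 mm. Origin: bench level, under the case's centre; x points from the front (handle side) to the hinge at the back, y left, z up. The seam, with a thin black rubber seal round it, is 76 mm above the bench. It does not move.
- leaf (a joint): Hinge of the top half, rad: 0 = lying on the seal, growing as it opens; 1.12 to 1.57 at the start. Axis: the mould's y through point hinge_line. Friction 0.2 N m: nearly upright it stays where it is left, lower down it falls by its own weight, so guide it down. The top half's own tilt is 0.028 more than this reading, less what the seal is squeezed (below).
- hinge_line (a point): Middle of the hinge axis, at (66, 0, 76.5) mm in the mould's frame. It does not move.
- top_half: Top half: plaster in an aluminium case 118 x 200 x 34 mm, about 0.85 kg, 28 mm pour gate in mid top. Origin on the hinge axis; shut, its axes are parallel to the mould's, underside at axis height, flat top 34 mm above; x = -7 to -125, y = -100 to 100 mm. Tilt: 0 shut; 0.018 to 0.022 rad lying unpressed on the seal; under 0.010 (1.6 mm gap at the lug) counts as shut.
- bar (a point): Centre of the round wooden handle bar of the top half: 15 mm thick, parallel to the hinge, 96 mm long between two bent steel arms of 10 mm. At (-173, -22, 36) mm in the top half's frame, so 48 mm in front of the case. It turns between the fingers, so it can be held from above all the way down.
- front_rim (a point): A good flat place to push down on: top surface of the top half near its front edge, at (-112, -22, 34) mm in the top half's frame. Squeezing the seal shut takes a steady push of about 8 N here, 6 N on the handle bar, 14 N in the middle of the top; 12 to 15 N here or on the bar is good. The seal gives 2 to 3 mm, then is hard.
- hole_top (a point): Centre of the upper mouth of the 12.5 mm hole in the upper lug, a 10 mm thick aluminium tab, 44 mm wide, standing out 54 mm at the front left corner of the top half: (-159, 88, 10) mm in the top half's frame. The case's front wall is 34 mm from the hole's centre, the nearest handle arm 57 mm.
- hole_low (a point): Centre of the upper mouth of the 12.5 mm hole in the lower lug (10 mm thick, same outline), at (-93, 88, 75) mm in the mould's frame; its z axis points up. The bench is clear beneath it down to the plywood base. With the top half down, the two holes are in line.
- pin: Loose steel pin, about 100 g. Origin: centre of the underside of its collar; z along the pin, up. Below: shaft 9 mm thick, 44 mm long, the last 10 mm tapering to 3.6 mm. Collar 22 mm wide, 4 mm high. Above it a ribbed grip 18 mm thick, up to 44 mm above the origin. It starts upright in one of the tool block's holes, collar on the block's top: the all-steel piece with a thick round head.
- pin_tip (a point): Point of the pin's shaft, 44 mm below its origin.
- tool_block: Fixed wooden block 56 x 200 x 58 mm (x, y, z), origin under its centre. Three 12.5 mm holes in a row along its y, at y = -65, 0 and 65 mm, hold the pin and two wooden-handled modelling tools in any order.
- loop_tool: Bystander: modelling tool, wooden handle 11 to 13 mm in diameter, with a wire loop at its top, 118 mm tall, standing in the tool block. Leave it.
- needle_tool: Bystander: the same wooden handle with a straight thin needle at its top, 122 mm tall, standing in the tool block. Leave it.
- water_bowl: Bystander: white bowl, 90 mm wide, 42 mm high, between the mould and the tool block, towards the back.
- calipers: Bystander: flat aluminium calipers, about 130 mm long, 11 mm high, lying between the robot and the mould.
- rolling_pin: Bystander: wooden rolling pin, 45 mm thick, 254 mm long, left of the mould.
- rib_tool: Bystander: slim wooden modelling tool, 156 mm long, lying on the plywood board at the back right.
- steel_kidney: Bystander: flat steel scraper, 145 x 45 x 4 mm, lying between the mould and the rolling pin.
Not all that is in view belongs to the job. Leave any red look-alike of the pin alone.

How it is judged:
On the way, in this order (a step that is already met when the one before it is completed fails the run):
1. the top half lies on the lower half, on its seal (value of joint leaf below 0.02 rad), for 0.2 s.
2. the pin is pushed down through both lug holes, its collar on the upper lug (value of joint leaf below 0.02 rad and z of pin in the frame of hole_top between -0.004 and 0.004 m and horizontal distance between pin and hole_top below 0.005 m and z of pin_tip in the frame of hole_low below -0.02 m and horizontal distance between pin_tip and hole_low below 0.006 m), for 0.2 s.
At the end, for the whole second after the job is handed in: The robot presses on the top half with over 4 N, its tilt below 0.010 rad (gap under 1.6 mm at the lug); the released pin is at rest through both lugs: collar within 4 mm of the upper lug, centred within 5 mm, point 20 mm or more below the lower lug's top (angle between top_half's own z axis and vertical below 0.01 rad and contact force between any of the fingers, the arm and top_half above 4 N and contact force between the fingers and pin below 0.5 N and z of pin in the frame of hole_top between -0.004 and 0.004 m and horizontal distance between pin and hole_top below 0.005 m and z of pin_tip in the frame of hole_low below -0.02 m and horizontal distance between pin_tip and hole_low below 0.006 m and linear speed of pin below 0.02 m/s); the arm keeps its last pose, push and grip.
It fails at once if the top half is slammed (closing faster than 3 rad/s) (velocity of joint leaf below -3 rad/s).
It fails at once if another thing on the bench is pushed away by more than 4 cm or lifted out (distance of any of loop_tool, needle_tool, water_bowl, calipers, rolling_pin, rib_tool, steel_kidney from where it was at the start of the episode above 0.04 m).
It also fails if it takes over 64 s, if anything falls off the work surface, if the arm or the gripper's body presses on something with over 40 N, if the wrist force passes 120 N, or if a joint passes its speed limit or range.

## Working session

There is one attempt and no reset: what is moved stays moved. The work goes in short steps, Python scripts to look and compute and a shell command to move; the robot and the scene stay as the last step left them, time stands still between calls to the robot, and variables do not carry over. Pictures are saved under pics/ and viewed, about 8 in all and at most 12, crops included, and the job is handed in when it is done.

```bash
ls; mkdir -p pics; python3 - <<'E'
from bench import robot
import cv2,numpy as np
print(robot.read_state(), robot.finger_overhang)
for n in("scene","side"):
    c=robot.camera(n); cv2.imwrite(f"pics/{n}0.png",c["img"][:,:,::-1])
    R=cv2.Rodrigues(np.array(c["rvec"],float))[0]; print(n,c["fx"],c["cx"],c["cy"],-R.T@np.array(c["tvec"]).ravel(), R[2])
E
```

```text
pics
{'t': 0.0, 'joint_pos': array([ 9.02285424e-07,  3.14248990e-01, -4.80574173e-02,  1.21020426e+00,
        1.46033626e-05,  1.57078780e+00]), 'qvel': array([ 0.00124823, -0.00089064,  0.0001463 , -0.00046132,  0.00065563,
       -0.00076993]), 'joint_torque': array([ 1.69644722e-03, -5.39594257e+01,  3.39749372e+01,  1.94567809e-02,
        9.49871333e-05,  6.01428906e-05]), 'ee_pos': array([5.99553603e-01, 4.31301703e-06, 3.03030189e-01]), 'tool_rot': array([ 0.49957724, -0.5004271 ,  0.5004297 , -0.49956522]), 'force': array([ 0.88975001,  0.89858522, -0.27317732]), 'ft_torque': array([ 0.00038229, -0.00642135, -0.00366558]), 'finger_gap': 0.08518632436673526} 0.0726
scene 505.9205737289124 314.33948294239144 214.66814418335076 [ 1.09596624 -0.90659227  1.1308102 ] [-0.36214889  0.61950455 -0.69646413]
side 506.65350485744756 319.07075538446645 202.92869501606907 [ 0.09228859 -1.02201667  0.79389048] [ 0.34772744  0.78907823 -0.50640021]
```

View pics/scene0.png

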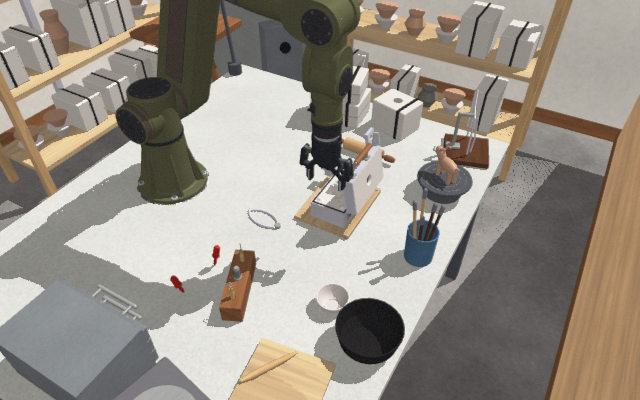

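View pics/side0.png

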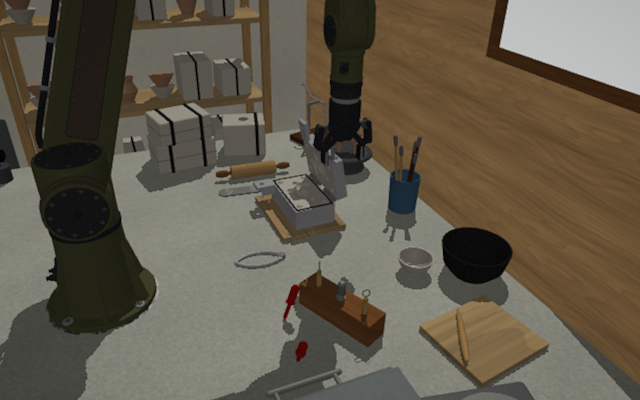

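The pin candidates are the steel piece in the block's middle hole (scene 238,270; side 341,290) and the two red pieces (scene 216,252 and 177,283). The steel one in the block fits the description. I'll confirm it and the mould in enlarged crops.

```bash
cat > h.py <<'E'
import cv2,numpy as np
from scipy.spatial.transform import Rotation as Ro
from bench import robot
def cam(n):
    if n=="wrist":
        s=robot.read_state(); c=robot.camera(n); q=s["tool_rot"]; T=np.eye(4)
        T[:3,:3]=Ro.from_quat(q,scalar_first=True).as_matrix(); T[:3,3]=s["ee_pos"]
        W=T@np.array(c["tool_from_camera"]); R=W[:3,:3].T; o=W[:3,3]
    else:
        c=robot.camera(n); R=cv2.Rodrigues(np.array(c["rvec"],float))[0]; o=-R.T@np.array(c["tvec"]).ravel()
    return dict(img=c["img"][:,:,::-1].copy(),f=(c["fx"],c["fy"],c["cx"],c["cy"]),R=R,o=o)
def ray(c,u,v):
    fx,fy,cx,cy=c["f"]; d=c["R"].T@np.array([(u-cx)/fx,(v-cy)/fy,1]); return d/np.linalg.norm(d)
def plane(c,u,v,z):
    d=ray(c,u,v); return c["o"]+d*(z-c["o"][2])/d[2]
def tri(c1,p1,c2,p2):
    a,b=ray(c1,*p1),ray(c2,*p2); t=np.linalg.lstsq(np.c_[a,-b],c2["o"]-c1["o"],rcond=None)[0]
    P=c1["o"]+a*t[0];Q=c2["o"]+b*t[1]; return (P+Q)/2,np.linalg.norm(P-Q)
def proj(c,P):
    p=c["R"]@(np.array(P)-c["o"]); fx,fy,cx,cy=c["f"]; return p[0]/p[2]*fx+cx,p[1]/p[2]*fy+cy
E
python3 - <<'E'
import cv2,numpy as np
a=cv2.imread("pics/scene0.png");b=cv2.imread("pics/side0.png")
r=lambda i,x,y,w,h:cv2.resize(i[y:y+h,x:x+w],(400,300),interpolation=cv2.INTER_CUBIC)
cv2.imwrite("pics/crops.png",np.vstack([np.hstack([r(a,290,130,140,105),r(b,220,115,160,120)]),np.hstack([r(a,190,235,120,90),r(b,280,255,120,90)])]))
E
```

```text
(no output)
```

View pics/crops.png

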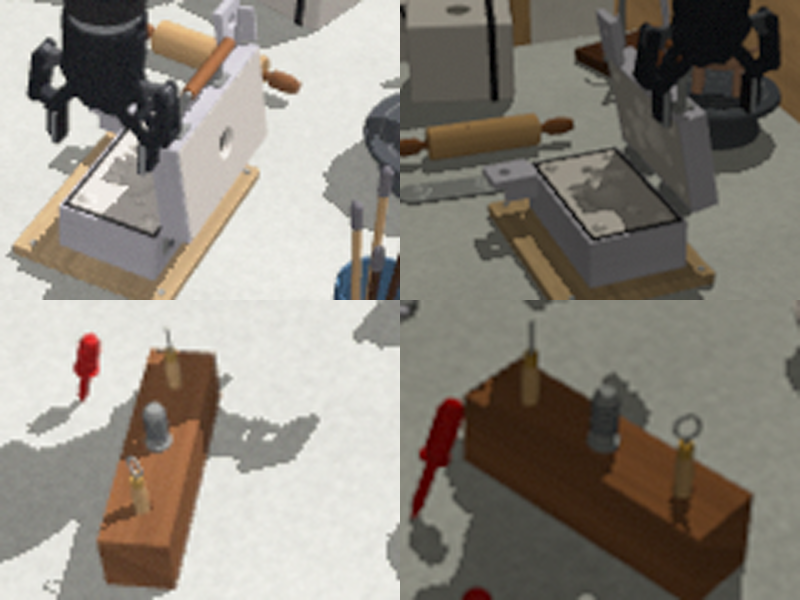

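The steel pin stands in the middle hole (crop 156,425 scene / 603,420 side), between the needle and loop tools. The red ones are lying elsewhere. The mould seam corners and the bar's ends can be read off these crops.

```bash
python3 - <<'E'
from h import *
A=cam("scene");B=cam("side")
sm=lambda x,y:(290+x*.35,130+y*.35); dm=lambda x,y:(220+(x-400)*.4,115+y*.4)
sb=lambda x,y:(190+x*.3,235+(y-300)*.3); db=lambda x,y:(280+(x-400)*.3,255+(y-300)*.3)
pts=[plane(B,*dm(*p),.076) for p in((595,240),(683,218),(615,148),(535,163))]
P=np.array(pts); print(P.round(4)); print([np.linalg.norm(P[i]-P[i-1]).round(3) for i in range(4)])
v=(P[3]-P[0]+P[2]-P[1]); print("yaw of y axis-90",np.degrees(np.arctan2(v[1],v[0]))-90,"centre",P.mean(0))
print("scene front right",plane(A,*sm(62,208),.076),plane(A,*sm(158,235),.076),plane(A,*sm(133,128),.076))
print("block side",[plane(B,*db(*p),.058).round(4) for p in((465,400),(690,540),(750,495),(530,352))])
print("block scene",[plane(A,*sb(*p),.058).round(4) for p in((150,350),(216,352),(178,543),(98,540))])
print("pin top",tri(A,sb(153,407),B,db(606,392)))
print("pin base",plane(A,*sb(160,441),.062),plane(B,*db(601,445),.062))
# bar: triangulation impossible if occluded; leaf angle from scene bar end
a=np.radians(np.degrees(np.arctan2(v[1],v[0]))-90); c=P.mean(0)*[1,1,0]
Rz=Ro.from_euler('z',a).as_matrix()
for th in np.arange(1.1,1.61,.1):
    Rt=Ro.from_euler('y',th+.02).as_matrix()
    f=lambda p:np.array(proj(A,c+Rz@(np.array([.066,0,.0765])+Rt@np.array(p))))
    g=lambda p:np.array(proj(B,c+Rz@(np.array([.066,0,.0765])+Rt@np.array(p))))
    inv=lambda q:((q-[290,130])/.35).round(0); inb=lambda q:((q-[220,115])/.4+[400,0]).round(0)
    print(round(th,2),inv(f((-.173,-.07,.036))),inv(f((-.173,.026,.036))),inv(f((-.125,-.1,.034))),inv(f((-.125,.1,.034))),inb(g((-.125,-.1,0))),inb(g((-.179,.1,0))))
E
```

```text
[[0.5147 0.0773 0.076 ]
 [0.6239 0.0861 0.076 ]
 [0.6162 0.2725 0.076 ]
 [0.5113 0.27   0.076 ]]
[np.float64(0.193), np.float64(0.11), np.float64(0.187), np.float64(0.105)]
yaw of y axis-90 1.6733524316472455 centre [0.56653432 0.17649753 0.076     ]
scene front right [0.51417444 0.07277631 0.076     ] [0.62279468 0.08739693 0.076     ] [0.51624632 0.22911043 0.076     ]
block side [array([ 0.4139, -0.1943,  0.058 ]), array([ 0.4936, -0.3677,  0.058 ]), array([ 0.5472, -0.3467,  0.058 ]), array([ 0.4751, -0.1625,  0.058 ])]
block scene [array([ 0.4156, -0.19  ,  0.058 ]), array([ 0.4656, -0.1636,  0.058 ]), array([ 0.5534, -0.3395,  0.058 ]), array([ 0.4986, -0.3681,  0.058 ])]
pin top (array([ 0.4818627 , -0.26732123,  0.10101556]), np.float64(0.0016966390647452422))
pin base [ 0.48424751 -0.26806865  0.062     ] [ 0.47780862 -0.27337415  0.062     ]
1.1 [146.  86.] [188.  35.] [149. 144.] [231.  38.] [654. 137.] [563.  31.]
1.2 [162.  89.] [203.  37.] [160. 146.] [242.  40.] [663. 132.] [576.  24.]
1.3 [179.  93.] [219.  41.] [172. 150.] [253.  43.] [674. 126.] [590.  17.]
1.4 [195.  98.] [235.  46.] [184. 155.] [264.  47.] [684. 122.] [604.  12.]
1.5 [212. 105.] [251.  52.] [196. 161.] [275.  52.] [695. 119.] [618.   9.]
1.6 [228. 113.] [267.  60.] [207. 167.] [286.  58.] [705. 118.] [632.   7.]
```

```bash
python3 - <<'E'
from h import *
s=robot.read_state();print(Ro.from_quat(s["tool_rot"],scalar_first=True).as_matrix().round(3)); print(np.array(robot.camera("wrist")["tool_from_camera"]).round(3),robot.camera("wrist")["fx"])
E
```

```text
[[ 0.    -0.001  1.   ]
 [-1.    -0.     0.   ]
 [ 0.    -1.    -0.001]]
[[-0.001  0.945  0.327 -0.085]
 [-0.001 -0.327  0.945 -0.071]
 [ 1.     0.     0.001 -0.   ]
 [ 0.     0.     0.     1.   ]] 299.05369143048574
```

```bash
python3 -m crank '{"dr":[[0,0,0],[0,0,0],[0,0,0],[0,0,0],[0,0,0]],"delta_pos":[[-2.5,-3,0],[-2.5,-3,0],[-2.5,-3,0],[-2.5,-3,0],[0,0,0]],"claw":[1,1,1,1,1]}'; python3 - <<'E'
from h import *
c=cam("wrist"); cv2.imwrite("pics/w1.png",c["img"]); print(robot.read_state()["ee_pos"])
np.save("w1.npy",c,allow_pickle=True)
E
```

```text
t: 0.8
ee_pos: [0.601, 0.1028, 0.4284]
tool_rot: [0.503, -0.499, 0.498, -0.5]
force: [0.8, -1.5, 0.5]
finger_gap: 0.0855
[0.60072073 0.10144919 0.42595318]
```

View pics/w1.png

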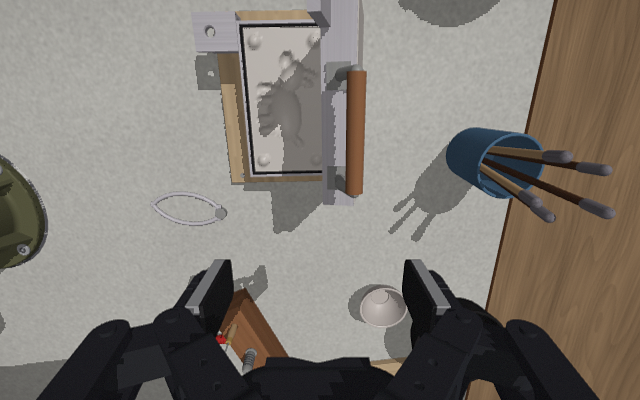

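The wrist view shows the lower lug hole at (210,31), the bar from (357,69) to (355,195), and seal corners at (240,25) and (253,174).

```bash
python3 - <<'E'
from h import *
c=np.load("w1.npy",allow_pickle=True).item()
h=plane(c,210.5,31.5,.075); a=plane(c,240,25,.0765); b=plane(c,253.5,174,.0765)
print("hole",h,"seal",a,b,np.linalg.norm(a-b),"yaw",np.degrees(np.arctan2(-(a-b)[0],(a-b)[1])))
for z in(.24,.25,.26):
    p,q=plane(c,357,69,z),plane(c,355,195,z); print(z,p,q,np.linalg.norm(p-q),np.degrees(np.arctan2(-(p-q)[0],(p-q)[1])))
for yaw in(2,3,4,5,6):
    R=Ro.from_euler('z',yaw,degrees=True).as_matrix(); o=h-R@[-.093,.088,.075]
    m=[proj(c,o+R@np.array(p)) for p in((-.059,.1,.0765),(-.059,-.1,.0765),(.059,-.1,.0765),(-.095,-.125,.015))]
    A=cam("scene")if yaw==2 else A
    r=[]
    for th in(1.3,1.4,1.5):
        Rt=Ro.from_euler('y',th+.02).as_matrix(); r+=[proj(c,o+R@(np.array([.066,0,.0765])+Rt@np.array([-.173,y,.036]))) for y in(.026,-.07)]
    print(yaw,o.round(4),np.round(m,0).tolist(),np.round(r,0).tolist())
E
```

```text
hole [0.46881926 0.265336   0.075     ] seal [0.50669741 0.27241783 0.0765    ] [0.51098514 0.08207863 0.0765    ] 0.19038748654616258 yaw 1.2904718489021587
0.24 [0.63364594 0.209335   0.24      ] [0.63676938 0.10349144 0.24      ] 0.1058896400463912 1.6903081315252866
0.25 [0.63235688 0.20851505 0.25      ] [0.63536001 0.10674846 0.25      ] 0.10181089546174273 1.6903081315253128
0.26 [0.63106782 0.2076951  0.26      ] [0.63395064 0.11000548 0.26      ] 0.09773215087709426 1.6903081315252761
2 [0.5648 0.1806 0.    ] [[236.0, 19.0], [253.0, 176.0], [334.0, 174.0], [240.0, 182.0]] [[344.0, 68.0], [344.0, 190.0], [367.0, 68.0], [364.0, 189.0], [390.0, 67.0], [384.0, 188.0]]
3 [0.5663 0.1823 0.    ] [[236.0, 19.0], [255.0, 176.0], [336.0, 172.0], [242.0, 182.0]] [[345.0, 65.0], [347.0, 186.0], [368.0, 63.0], [368.0, 185.0], [391.0, 62.0], [388.0, 184.0]]
4 [0.5677 0.184  0.    ] [[236.0, 18.0], [257.0, 175.0], [338.0, 170.0], [244.0, 182.0]] [[346.0, 61.0], [350.0, 183.0], [370.0, 59.0], [371.0, 182.0], [393.0, 58.0], [391.0, 180.0]]
5 [0.5691 0.1858 0.    ] [[235.0, 18.0], [259.0, 175.0], [340.0, 168.0], [246.0, 182.0]] [[348.0, 57.0], [353.0, 180.0], [371.0, 55.0], [374.0, 178.0], [394.0, 53.0], [394.0, 176.0]]
6 [0.5705 0.1875 0.    ] [[235.0, 17.0], [261.0, 174.0], [342.0, 166.0], [249.0, 182.0]] [[349.0, 53.0], [356.0, 177.0], [373.0, 50.0], [377.0, 175.0], [396.0, 48.0], [397.0, 172.0]]
```

```bash
python3 -m crank '{"dr":[[0,0,0],[0,0,0],[0,0,0],[0,0,0],[0,0,0],[0,0,0],[0,0,0],[0,0,0],[0,0,0]],"delta_pos":[[-2.9,0,1.6],[-2.9,0,1.6],[0,3,0],[0,3,0],[0,3,0],[0,2.7,0],[0,0,0],[0,0,0],[0,0,0]],"claw":[1,1,1,1,1,1,1,1,1]}'; python3 - <<'E'
from h import *
c=cam("wrist"); np.save("w2.npy",c,allow_pickle=True)
hs=cv2.cvtColor(c["img"],cv2.COLOR_BGR2HSV); m=cv2.inRange(hs,(3,90,40),(18,255,220)); m=m[:230]
n,l,st,ce=cv2.connectedComponentsWithStats(m); 
for i in np.argsort(-st[1:,4])[:3]+1: print(st[i],ce[i].round(1))
cv2.imwrite("pics/w2.png",c["img"]); 
for P in((.632,.181,.253),(.632,.137,.253)):print(proj(c,P))
E
```

```text
t: 1.8
ee_pos: [0.6326, 0.1576, 0.3083]
tool_rot: [-0.5, 0.499, -0.5, 0.501]
force: [0.1, 0.1, 0.9]
finger_gap: 0.0851
[  550     0    90   230 14585] [606.1 125.8]
[ 297  182   35   48 1427] [314.7 207.7]
[519 217  34  13 221] [532.8 224.4]
(np.float64(315.812176511195), np.float64(236.78969869172792))
(np.float64(315.96907313875516), np.float64(314.05797699217567))
```

View pics/w2.png

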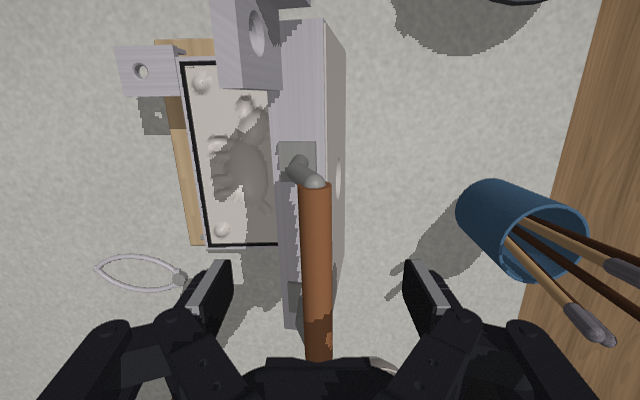

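The bar sits centred between the open fingers (column 316), which stand clear of the case. I'll close on it.

```bash
python3 -m crank '{"dr":[[0,0,0],[0,0,0],[0,0,0],[0,0,0],[0,0,0],[0,0,0],[0,0,0]],"delta_pos":[[0,0,0],[0,0,0],[0,0,0],[0,0,0],[0,0,0],[0,0,0],[0,0,0]],"claw":[-1,-1,-1,-1,-1,-1,-1]}'; python3 - <<'E'
from h import *
s=robot.read_state();print(s["ee_pos"],s["force"],s["finger_gap"])
r=17.67; a=np.radians(np.r_[90:10:-5,12]); 
for i in range(len(a)-1): print(round(np.degrees(a[i+1])),(r*(np.sin(a[i])-np.sin(a[i+1]))).round(2),(r*(np.cos(a[i])-np.cos(a[i+1]))).round(2))
E
```

```text
t: 2.55
ee_pos: [0.6321, 0.1581, 0.3072]
tool_rot: [0.5, -0.5, 0.5, -0.5]
force: [0.2, -0.5, 1.9]
finger_gap: 0.0131
[0.63213047 0.15805467 0.30715264] [ 0.17486143 -0.46440955  1.88675829] 0.013069081710629541
85 0.07 -1.54
80 0.2 -1.53
75 0.33 -1.5
70 0.46 -1.47
65 0.59 -1.42
60 0.71 -1.37
55 0.83 -1.3
50 0.94 -1.22
45 1.04 -1.14
40 1.14 -1.04
35 1.22 -0.94
30 1.3 -0.83
25 1.37 -0.71
20 1.42 -0.59
15 1.47 -0.46
12 0.9 -0.22
```

```bash
python3 -m crank '{"dr":[[0,0,0],[0,0,0],[0,0,0],[0,0,0],[0,0,0],[0,0,0],[0,0,0],[0,0,0],[0,0,0]],"delta_pos":[[0.03,0.1,-1.5],[0.03,0.2,-1.5],[0.03,0.3,-1.5],[0.03,0.5,-1.5],[0.03,0.6,-1.4],[0.03,0.7,-1.4],[0.03,0.8,-1.3],[0.03,0.9,-1.2],[0,0,0]],"claw":[-1,-1,-1,-1,-1,-1,-1,-1,-1]}'
```

```text
t: 3.45
ee_pos: [0.517, 0.1555, 0.2653]
tool_rot: [-0.5, 0.501, -0.5, 0.499]
force: [-4.6, -0.6, 3.0]
finger_gap: 0.013
```

```bash
python3 -m crank '{"dr":[[0,0,0],[0,0,0],[0,0,0],[0,0,0],[0,0,0],[0,0,0],[0,0,0],[0,0,0],[0,0,0]],"delta_pos":[[0.03,1.0,-1.1],[0.03,1.1,-1.0],[0.03,1.2,-0.9],[0.03,1.3,-0.8],[0.03,1.4,-0.7],[0.03,1.4,-0.6],[0,0.7,-0.2],[0,0.4,-0.1],[0,0,0]],"claw":[-1,-1,-1,-1,-1,-1,-1,-1,-1]}'
```

```text
t: 4.35
ee_pos: [0.4612, 0.1537, 0.1791]
tool_rot: [-0.498, 0.502, -0.502, 0.497]
force: [-11.4, 1.6, 0.5]
finger_gap: 0.013
```

```bash
python3 -m crank '{"dr":[[0,0,0],[0,0,0],[0,0,0],[0,0,0]],"delta_pos":[[0,0.4,-0.3],[0,0.4,-0.2],[0,0.2,0],[0,0,0]],"claw":[-1,-1,-1,-1]}'
```

```text
t: 4.75
ee_pos: [0.4583, 0.1539, 0.1702]
tool_rot: [-0.499, 0.501, -0.501, 0.499]
force: [-6.9, 1.3, 2.5]
finger_gap: 0.0129
```

```bash
python3 -m crank '{"dr":[[0,0,0],[0,0,0],[0,0,0]],"delta_pos":[[0,0.2,-0.1],[0,0,0],[0,0,0]],"claw":[-1,-1,-1]}';python3 -m crank '{"dr":[[0,0,0],[0,0,0],[0,0,0]],"delta_pos":[[0,0.2,0],[0,0,0],[0,0,0]],"claw":[-1,-1,-1]}'
```

```text
t: 5.05
ee_pos: [0.4578, 0.154, 0.1686]
tool_rot: [-0.499, 0.501, -0.501, 0.499]
force: [-7.2, 0.2, 2.5]
finger_gap: 0.013
t: 5.35
ee_pos: [0.4572, 0.154, 0.1661]
tool_rot: [-0.499, 0.501, -0.501, 0.498]
force: [-6.0, 2.3, 0.1]
finger_gap: 0.0133
```

```bash
for i in 1 2; do python3 -m crank '{"dr":[[0,0,0],[0,0,0],[0,0,0]],"delta_pos":[[0,0.2,-0.1],[0,0,0],[0,0,0]],"claw":[-1,-1,-1]}'; done
```

```text
t: 5.65
ee_pos: [0.4567, 0.1539, 0.1642]
tool_rot: [-0.499, 0.501, -0.501, 0.499]
force: [-4.5, 1.3, -0.9]
finger_gap: 0.0131
t: 5.95
ee_pos: [0.4564, 0.154, 0.1628]
tool_rot: [0.5, -0.501, 0.501, -0.499]
force: [-4.8, 0.8, 2.6]
finger_gap: 0.0131
```

```bash
for i in 1 2; do python3 -m crank '{"dr":[[0,0,0],[0,0,0],[0,0,0]],"delta_pos":[[0,0.2,0],[0,0,0],[0,0,0]],"claw":[-1,-1,-1]}'; done; python3 - <<'E'
from h import *
c=cam("wrist"); np.save("w3.npy",c,allow_pickle=True);cv2.imwrite("pics/w3.png",c["img"])
E
```

```text
t: 6.25
ee_pos: [0.4561, 0.154, 0.1612]
tool_rot: [0.5, -0.501, 0.501, -0.499]
force: [-7.7, 1.3, 7.9]
finger_gap: 0.0131
t: 6.55
ee_pos: [0.4558, 0.154, 0.1596]
tool_rot: [0.5, -0.501, 0.501, -0.499]
force: [-10.5, 0.6, 11.9]
finger_gap: 0.0128
```

View pics/w3.png

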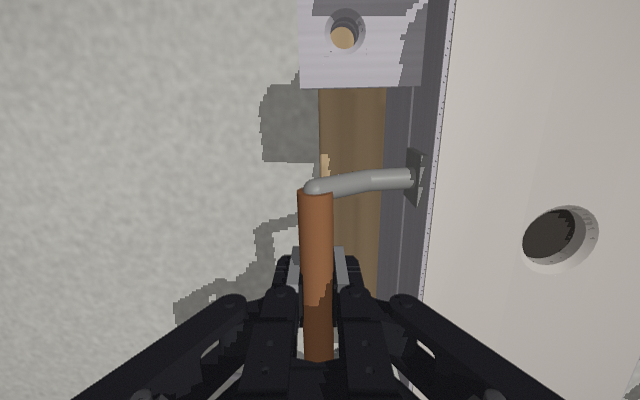

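The top half is down and the seal is being squeezed (12 N). The upper hole is visible around (345,34), in line with the lower one. I'll open part way so the fingers clear the case wall, and rise.

```bash
python3 -m crank '{"dr":[[0,0,0],[0,0,0],[0,0,0],[0,0,0],[0,0,0],[0,0,0],[0,0,0],[0,0,0],[0,0,0]],"delta_pos":[[0,-0.2,0],[0,-0.2,0],[0,0,0],[0,0,0],[0,0,0],[0,-3,0],[0,-4,0],[0,-4,0],[0,0,0]],"claw":[-1,-1,-0.1,-0.1,-0.1,-0.1,-0.1,-0.1,-0.1]}'; python3 - <<'E'
from h import *
c=np.load("w3.npy",allow_pickle=True).item(); print("hole (pressed)",plane(c,345,34,.088))
c=cam("wrist"); np.save("w4.npy",c,allow_pickle=True);cv2.imwrite("pics/w4.png",c["img"])
print(proj(c,plane(np.load("w3.npy",allow_pickle=True).item(),345,34,.0895)))
E
```

```text
t: 7.5
ee_pos: [0.4601, 0.1547, 0.2783]
tool_rot: [0.503, -0.497, 0.499, -0.502]
force: [0.6, 0.4, -0.5]
finger_gap: 0.0384
hole (pressed) [0.46721168 0.26434156 0.088     ]
(np.float64(323.88591232811086), np.float64(65.01181877235206))
```

View pics/w4.png

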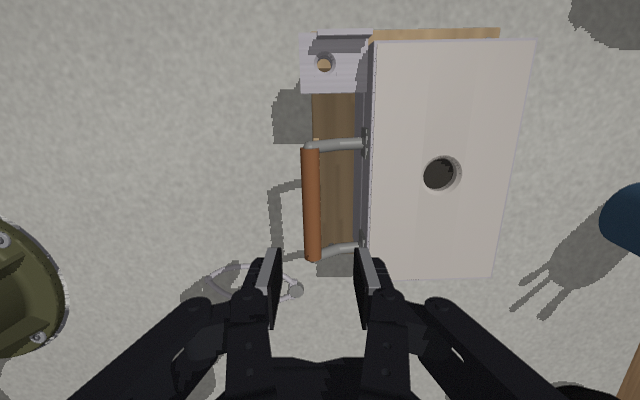

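The hole appears at (324,64), where the earlier estimate projects, so it is at about (0.468, 0.265). Next is the pin.

```bash
python3 -m crank '{"dr":[[0,0,0],[0,0,0],[0,0,0],[0,0,0],[0,0,0],[0,0,0],[0,0,0],[0,0,0],[0,0,0],[0,0,0]],"delta_pos":[[4,0,0.2],[4,0,0.2],[4,0,0.2],[4,0,0.2],[4,0,0.2],[4,0.2,0.2],[4,0.5,0.2],[4,0.5,0.2],[3,0.5,0.2],[0,0,0]],"claw":[0.4,0.4,0.4,0.4,0.4,0.4,0.4,0.4,0.4,0.4]}';python3 -m crank '{"dr":[[0,0,0],[0,0,0]],"delta_pos":[[0,0,0],[0,0,0]],"claw":[0.4,0.4]}'; python3 - <<'E'
from h import *
c=cam("wrist"); np.save("w5.npy",c,allow_pickle=True);cv2.imwrite("pics/w5.png",c["img"]); print(robot.read_state()["ee_pos"])
print(proj(c,(.481,-.2685,.102)),proj(c,(.481,-.2685,.062)))
E
```

```text
t: 8.55
ee_pos: [0.4743, -0.1992, 0.2538]
tool_rot: [0.498, -0.5, 0.502, -0.501]
force: [-0.1, 0.9, 0.2]
finger_gap: 0.0598
t: 8.75
ee_pos: [0.4746, -0.1954, 0.2553]
tool_rot: [0.5, -0.5, 0.5, -0.499]
force: [-0.1, -0.2, 0.2]
finger_gap: 0.0598
[ 0.47480132 -0.19518226  0.25555702]
(np.float64(324.6126374959536), np.float64(286.56663500216206)) (np.float64(323.72932879874503), np.float64(262.7443353352048))
```

View pics/w5.png

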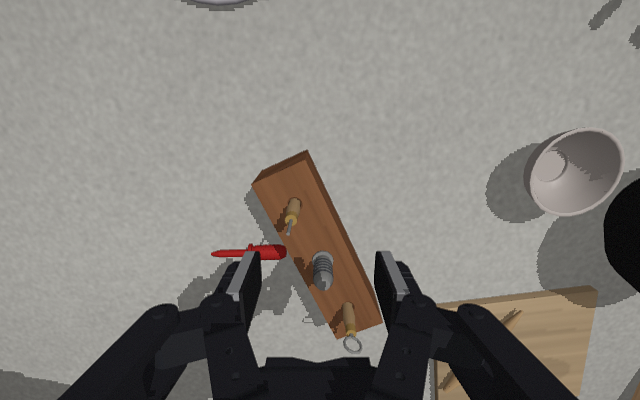

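```bash
python3 - <<'E'
from h import *
c=np.load("w5.npy",allow_pickle=True).item()
print("pin",plane(c,322,284,.102),plane(c,322,259,.062))
A=cam("scene");B=cam("side")
sb=lambda x,y:(190+x*.3,235+(y-300)*.3); db=lambda x,y:(280+(x-400)*.3,255+(y-300)*.3)
print("red head",tri(A,sb(90,340),B,db(452,408)),"tip",tri(A,sb(84,400),B,db(415,513)))
print("loop top",tri(A,sb(133,463),B,db(688,420)),"needle top",tri(A,sb(167,330),B,db(531,323)))
E
```

```text
pin [ 0.47867901 -0.26585033  0.102     ] [ 0.47922954 -0.26421426  0.062     ]
red head (array([ 0.38889833, -0.23136815,  0.09094216]), np.float64(0.005974356406826075)) tip (array([ 0.36540143, -0.22846131,  0.0024729 ]), np.float64(0.00082466812572372))
loop top (array([ 0.50938775, -0.32693784,  0.11500445]), np.float64(0.000512348930883917)) needle top (array([ 0.45479795, -0.20802549,  0.12122578]), np.float64(0.0005326732356627692))
```

The pin is at about (0.480, -0.267). The midpoint of the two tools, (0.482, -0.267), agrees. A red look-alike leans left of the block, so I'll keep the opening modest.

```bash
python3 -m crank '{"dr":[[0,0,0],[0,0,0],[0,0,0],[0,0,0],[0,0,0],[0,0,0],[0,0,0],[0,0,0],[0,0,0]],"delta_pos":[[3.6,0,0.3],[3.6,0,0.2],[0,0,0],[0,3,0],[0,3,0],[0,3,0],[0,2.5,0],[0,0,0],[0,0,0]],"claw":[0.1,0.1,0.1,0.1,0.1,0.1,0.1,0.1,0.1]}'; python3 - <<'E'
from h import *
c=cam("wrist"); np.save("w6.npy",c,allow_pickle=True);cv2.imwrite("pics/w6.png",c["img"]); s=robot.read_state();print(s["ee_pos"],s["force"])
E
```

```text
t: 9.8
ee_pos: [0.48, -0.2673, 0.1413]
tool_rot: [-0.5, 0.5, -0.5, 0.499]
force: [1.2, -0.5, 0.2]
finger_gap: 0.0469
[ 0.48071951 -0.26788258  0.14215878] [-0.46400286 -0.05489875 -0.24753406]
```

View pics/w6.png

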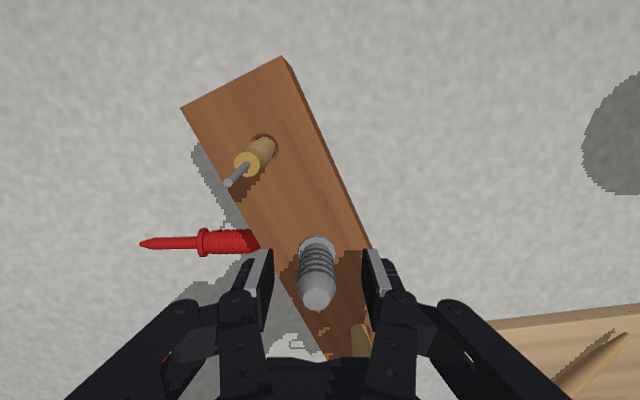

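The pin's grip stands centred between the pads (317,280). Close and lift.

```bash
python3 -m crank '{"dr":[[0,0,0],[0,0,0],[0,0,0],[0,0,0],[0,0,0],[0,0,0]],"delta_pos":[[0,0,0],[0,0,0],[0,0,0],[0,0,0],[0,0,0],[0,0,0]],"claw":[-1,-1,-1,-1,-1,-1]}'; python3 -m crank '{"dr":[[0,0,0],[0,0,0],[0,0,0],[0,0,0],[0,0,0],[0,8.5,0],[0,0,0]],"delta_pos":[[0,-1,0],[0,-2,0],[0,-3,0],[0,-3,0],[0,-3,0],[0,0,0],[0,0,0]],"claw":[-1,-1,-1,-1,-1,-1,-1]}'; python3 -c "
from bench import robot
print(robot.read_state()['joint_pos'])"
```

```text
t: 10.45
ee_pos: [0.4808, -0.2686, 0.1426]
tool_rot: [-0.5, 0.5, -0.499, 0.501]
force: [-0.1, 1.1, 6.1]
finger_gap: 0.0165
t: 11.15
ee_pos: [0.4805, -0.2686, 0.2629]
tool_rot: [-0.462, 0.461, -0.535, 0.537]
force: [-1.0, -0.6, -0.9]
finger_gap: 0.0163
[-5.09652435e-01  2.38727857e-01 -2.41112877e-01  1.08795737e+00
 -2.67761380e-05  1.21026510e+00]
```

```bash
python3 -m crank '{"dr":[[0,-8.5,0],[0,-8.5,0],[0,-8.5,0],[0,-8.5,0],[0,-8.5,0],[0,-8.5,0],[0,-8.5,0],[0,-8.5,0],[0,-8.5,0],[0,-8.5,0]],"delta_pos":[[0,0,0],[0,0,0],[0,0,0],[0,0,0],[0,0,0],[0,0,0],[0,0,0],[0,0,0],[0,0,0],[0,0,0]],"claw":[-1,-1,-1,-1,-1,-1,-1,-1,-1,-1]}'; python3 -m crank '{"dr":[[0,-8.5,0],[0,-5,0],[0,0,0],[0,0,0]],"delta_pos":[[0,0,0],[0,0,0],[0,0,0],[0,0,0]],"claw":[-1,-1,-1,-1]}'; python3 - <<'E'
from h import *
s=robot.read_state();print(s["joint_pos"],s["ee_pos"],s["finger_gap"],Ro.from_quat(s["tool_rot"],scalar_first=True).as_matrix().round(3))
E
```

```text
t: 12.15
ee_pos: [0.4794, -0.2679, 0.2603]
tool_rot: [0.703, -0.702, 0.08, -0.079]
force: [-0.9, 0.1, -0.8]
finger_gap: 0.0165
t: 12.55
ee_pos: [0.4796, -0.268, 0.2605]
tool_rot: [0.707, -0.707, 0.0, 0.0]
force: [0.2, 0.1, -0.7]
finger_gap: 0.0161
[-5.09590980e-01  2.41043643e-01 -2.43607177e-01  1.08712884e+00
 -2.30675965e-05 -5.09141586e-01] [ 0.47964685 -0.26804396  0.26054908] 0.016056703574248765 [[ 1.    -0.001  0.   ]
 [-0.     0.     1.   ]
 [-0.001 -1.     0.   ]]
```

```bash
python3 -m crank '{"dr":[[0,0,0],[0,0,0],[0,0,0],[0,0,0],[0,0,0],[0,0,0],[0,0,0],[0,0,0],[0,0,0],[0,0,0]],"delta_pos":[[0,-1,4],[0,-1,4],[0,-1,4],[0,0,4],[0,0,4],[0,0,4],[0,0,4],[0,0,4],[0,0,4],[0,0,4]],"claw":[-1,-1,-1,-1,-1,-1,-1,-1,-1,-1]}'; python3 -m crank '{"dr":[[0,0,0],[0,0,0],[0,0,0],[0,0,0],[0,0,0],[0,0,0]],"delta_pos":[[-0.4,0,4],[-0.4,0,4],[-0.4,0,4],[0,0,1.3],[0,0,0],[0,0,0]],"claw":[-1,-1,-1,-1,-1,-1]}'; python3 - <<'E'
from h import *
c=cam("wrist"); np.save("w7.npy",c,allow_pickle=True);cv2.imwrite("pics/w7.png",c["img"]); s=robot.read_state();print(s["ee_pos"],s["finger_gap"],s["joint_pos"])
print("hole expected",proj(c,(.4675,.265,.0895)), "tip expected",proj(c,s["ee_pos"]-[0,0,.128]))
E
```

```text
t: 13.55
ee_pos: [0.4796, 0.1334, 0.291]
tool_rot: [-0.707, 0.707, -0.0, 0.0]
force: [-0.2, -0.7, -0.0]
finger_gap: 0.0166
t: 14.15
ee_pos: [0.4679, 0.2641, 0.2906]
tool_rot: [-0.707, 0.707, -0.0, -0.0]
force: [-0.3, -0.5, -0.9]
finger_gap: 0.0164
[0.46794967 0.26366439 0.29074637] 0.01599664137595244 [ 5.13411784e-01  2.01920075e-01 -2.22820817e-01  1.14689765e+00
 -6.32063251e-04  5.14442737e-01]
hole expected (np.float64(317.4507249221061), np.float64(189.6723543401809)) tip expected (np.float64(315.5088803749172), np.float64(220.2470821294505))
```

View pics/w7.png

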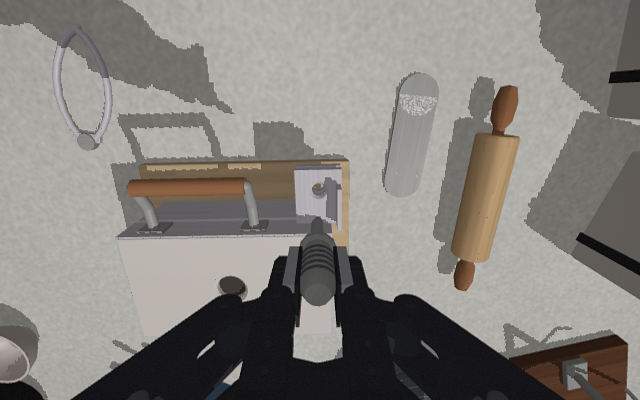

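The pin tip is at (317,219) and the upper hole at (318,188). Both are within about 1 px of the predictions. Next, the offsets.

```bash
python3 - <<'E'
from h import *
c=np.load("w7.npy",allow_pickle=True).item()
g=cv2.cvtColor(c["img"],cv2.COLOR_BGR2GRAY); z=cv2.resize(np.hstack([c["img"][165:235,285:355]]),(700,700),interpolation=cv2.INTER_CUBIC)
cv2.imwrite("pics/w7z.png",cv2.resize(z,(600,600)))
print(plane(c,318,188.5,.0895),plane(c,317,219.5,.1627))
E
```

```text
[0.46633348 0.26552179 0.0895    ] [0.46738477 0.26473978 0.1627    ]
```

View pics/w7z.png

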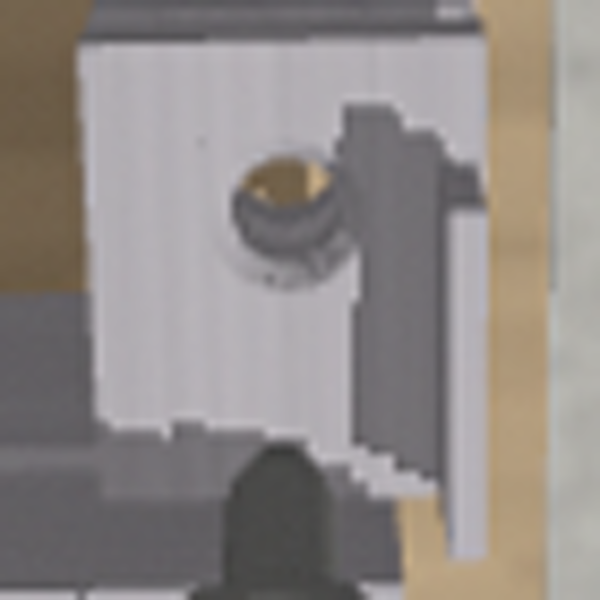

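The magnified hole centre is at (318.5,189.9) and the tip centre at (317.7,219.6), a mismatch of about 0.7 mm in y. Descending.

```bash
python3 -m crank '{"dr":[[0,0,0],[0,0,0],[0,0,0],[0,0,0],[0,0,0],[0,0,0],[0,0,0],[0,0,0]],"delta_pos":[[0,2,0.05],[0,2,0],[0,2,0],[0,0.5,0],[0,0.5,0],[0,0.5,0],[0,0.5,0],[0,0,0]],"claw":[-1,-1,-1,-1,-1,-1,-1,-1]}'
```

```text
t: 15.0
ee_pos: [0.468, 0.2652, 0.2108]
tool_rot: [-0.707, 0.707, -0.0, 0.0]
force: [0.2, -0.2, -1.3]
finger_gap: 0.0161
```

Tip is about 7 mm into the upper hole with no force; continuing.

```bash
python3 -m crank '{"dr":[[0,0,0],[0,0,0],[0,0,0],[0,0,0],[0,0,0]],"delta_pos":[[0,0.5,0],[0,0.5,0],[0,0.4,0],[0,0.4,0],[0,0,0]],"claw":[-1,-1,-1,-1,-1]}'; python3 -m crank '{"dr":[[0,0,0],[0,0,0],[0,0,0],[0,0,0],[0,0,0],[0,0,0]],"delta_pos":[[0,0.4,0],[0,0.4,0],[0,0.3,0],[0,0.2,0],[0,0,0],[0,0,0]],"claw":[-1,-1,-1,-1,-1,-1]}'
```

```text
t: 15.5
ee_pos: [0.4676, 0.2651, 0.1921]
tool_rot: [-0.707, 0.707, -0.0, -0.0]
force: [-0.2, -0.2, -1.2]
finger_gap: 0.0161
t: 16.1
ee_pos: [0.468, 0.2653, 0.1799]
tool_rot: [-0.707, 0.707, -0.0, 0.0]
force: [-0.1, 0.0, -0.0]
finger_gap: 0.0165
```

```bash
python3 -m crank '{"dr":[[0,0,0],[0,0,0],[0,0,0],[0,0,0]],"delta_pos":[[0,0.2,0],[0,0.2,0],[0,0,0],[0,0,0]],"claw":[-1,-1,-1,-1]}'; python3 -m crank '{"dr":[[0,0,0],[0,0,0],[0,0,0]],"delta_pos":[[0,0.2,0],[0,0,0],[0,0,0]],"claw":[-1,-1,-1]}';  python3 -m crank '{"dr":[[0,0,0],[0,0,0],[0,0,0]],"delta_pos":[[0,0.2,0],[0,0,0],[0,0,0]],"claw":[-1,-1,-1]}'
```

```text
t: 16.5
ee_pos: [0.468, 0.2653, 0.1759]
tool_rot: [-0.707, 0.707, -0.0, -0.0]
force: [0.8, 0.9, -1.3]
finger_gap: 0.0164
t: 16.8
ee_pos: [0.4682, 0.2654, 0.174]
tool_rot: [0.707, -0.707, -0.0, -0.0]
force: [0.2, 0.2, -1.2]
finger_gap: 0.0163
t: 17.1
ee_pos: [0.4682, 0.2655, 0.1723]
tool_rot: [0.707, -0.707, -0.0, -0.0]
force: [-0.0, -0.3, 4.2]
finger_gap: 0.016
```

Collar contact came at 4 N, at the expected height. Release, rise and look.

```bash
python3 -m crank '{"dr":[[0,0,0],[0,0,0],[0,0,0],[0,0,0],[0,0,0],[0,0,0],[0,0,0],[0,0,0],[0,0,0]],"delta_pos":[[0,0.1,0],[0,0,0],[0,0,0],[0,0,0],[0,0,0],[0,-2,0],[0,-4,0],[0,-4,0],[0,0,0]],"claw":[-1,-1,-0.1,-0.1,-0.1,-0.1,-0.1,-0.1,-0.1]}'; python3 - <<'E'
from h import *
c=cam("wrist"); np.save("w8.npy",c,allow_pickle=True); s=robot.read_state();print(s["ee_pos"],s["finger_gap"])
B=cam("side")["img"][130:220,230:365]
cv2.imwrite("pics/w8.png",np.hstack([cv2.resize(c["img"][130:330,220:420],(400,400)),cv2.resize(B,(400,400*90//135)).copy() if 0 else cv2.copyMakeBorder(cv2.resize(B,(400,266),interpolation=cv2.INTER_CUBIC),0,134,0,0,cv2.BORDER_CONSTANT)]))
print("expected collar top centre",proj(c,(.4675,.2655,.0935)),"grip top",proj(c,(.4675,.2655,.1335)))
E
```

```text
t: 18.0
ee_pos: [0.4704, 0.2666, 0.2763]
tool_rot: [0.709, -0.706, -0.003, -0.003]
force: [0.2, 0.4, 0.6]
finger_gap: 0.0384
[0.46951651 0.26610918 0.27363789] 0.03864157859820308
expected collar top centre (np.float64(314.06342490371543), np.float64(191.46395787219416)) grip top (np.float64(313.73485869472086), np.float64(207.62797876937412))
```

View pics/w8.png

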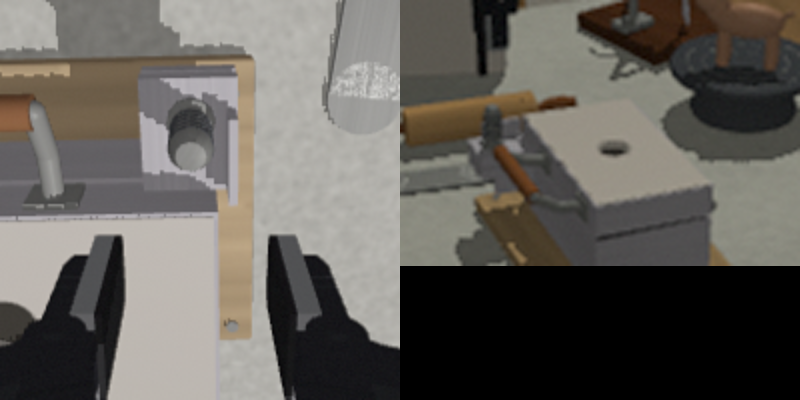

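The pin sits upright at the hole, with its grip top at (315,207) against (314,208) expected. Now I'll press at the front rim, about (0.519, 0.157), with shut fingers.

```bash
python3 -m crank '{"dr":[[0,0,0],[0,0,0],[0,0,0],[0,0,0],[0,0,0],[0,0,0],[0,0,0],[0,0,0],[0,0,0]],"delta_pos":[[1.7,0,-3.6],[1.7,0,-3.6],[1.6,0,-3.7],[0,2,0],[0,2,0],[0,1.5,0],[0,1,0],[0,0,0],[0,0,0]],"claw":[-1,-1,-1,-1,-1,-1,-1,-1,-1]}'; python3 -m crank '{"dr":[[0,0,0],[0,0,0],[0,0,0],[0,0,0],[0,0,0]],"delta_pos":[[0,0.3,0],[0,0.3,0],[0,0.2,0],[0,0,0],[0,0,0]],"claw":[-1,-1,-1,-1,-1]}'
```

```text
t: 19.0
ee_pos: [0.5177, 0.1564, 0.2055]
tool_rot: [-0.707, 0.707, -0.0, -0.0]
force: [0.6, -0.3, 0.1]
finger_gap: -0.0001
t: 19.5
ee_pos: [0.518, 0.1563, 0.198]
tool_rot: [0.707, -0.707, -0.0, -0.0]
force: [-0.3, 0.2, 0.4]
finger_gap: -0.0
```

```bash
python3 -m crank '{"dr":[[0,0,0],[0,0,0],[0,0,0],[0,0,0],[0,0,0]],"delta_pos":[[0,0.3,0],[0,0.3,0],[0,0.3,0],[0,0,0],[0,0,0]],"claw":[-1,-1,-1,-1,-1]}'; python3 -m crank '{"dr":[[0,0,0],[0,0,0],[0,0,0]],"delta_pos":[[0,0.2,0],[0,0,0],[0,0,0]],"claw":[-1,-1,-1]}'; python3 -m crank '{"dr":[[0,0,0],[0,0,0],[0,0,0]],"delta_pos":[[0,0.2,0],[0,0,0],[0,0,0]],"claw":[-1,-1,-1]}'
```

```text
t: 20.0
ee_pos: [0.5179, 0.1563, 0.1887]
tool_rot: [-0.707, 0.707, -0.0, -0.0]
force: [0.5, -0.2, 0.8]
finger_gap: 0.0
t: 20.3
ee_pos: [0.518, 0.1563, 0.1869]
tool_rot: [-0.707, 0.707, -0.0, -0.0]
force: [0.4, 0.9, 0.7]
finger_gap: 0.0002
t: 20.6
ee_pos: [0.5182, 0.1564, 0.1851]
tool_rot: [0.707, -0.707, -0.0, -0.0]
force: [-0.4, -0.1, 1.3]
finger_gap: 0.0002
```

```bash
python3 -m crank '{"dr":[[0,0,0],[0,0,0],[0,0,0]],"delta_pos":[[0,0.2,0],[0,0,0],[0,0,0]],"claw":[-1,-1,-1]}'; python3 -m crank '{"dr":[[0,0,0],[0,0,0],[0,0,0]],"delta_pos":[[0,0.2,0],[0,0,0],[0,0,0]],"claw":[-1,-1,-1]}'
```

```text
t: 20.9
ee_pos: [0.5179, 0.1563, 0.1838]
tool_rot: [0.707, -0.707, -0.0, -0.0]
force: [-3.9, -1.0, 8.5]
finger_gap: -0.0
t: 21.2
ee_pos: [0.5177, 0.1563, 0.1827]
tool_rot: [0.707, -0.707, -0.0, -0.0]
force: [-7.0, -1.9, 17.2]
finger_gap: -0.0001
```

```bash
python3 -m crank '{"dr":[[0,0,0],[0,0,0],[0,0,0],[0,0,0],[0,0,0],[0,0,0],[0,0,0],[0,0,0]],"delta_pos":[[0,0,0],[0,0,0],[0,0,0],[0,0,0],[0,0,0],[0,0,0],[0,0,0],[0,0,0]],"claw":[-1,-1,-1,-1,-1,-1,-1,-1]}'; python3 - <<'E'
from h import *
w=np.load("w8.npy",allow_pickle=True).item(); A=cam("side")
# pin: template match of a patch of the current side view around its expected place against the resized patch saved after release
old=cv2.resize(cv2.imread("pics/w8.png")[:266,400:800],(135,90),interpolation=cv2.INTER_AREA)
u,v=proj(A,(.4675,.2655,.112)); u,v=int(u),int(v); print(u,v)
t=old[v-130-14:v-130+14,u-230-8:u-230+8]
m=cv2.matchTemplate(A["img"][v-24:v+24,u-20:u+20],t,cv2.TM_CCOEFF_NORMED); _,mx,_,l=cv2.minMaxLoc(m); print("score",mx,"shift",l[0]-12,l[1]-10)
s=robot.read_state();print(s["force"],s["ee_pos"],s["t"])
E
```

```text
t: 22.0
ee_pos: [0.5177, 0.1563, 0.1827]
tool_rot: [0.707, -0.707, -0.0, -0.0]
force: [-6.5, -1.2, 18.5]
finger_gap: 0.0002
260 172
score 0.9509396553039551 shift 0 1
[-7.14011374 -1.48371934 17.04927583] [0.51768136 0.15630906 0.18269734] 22.05
```

The press is steady at 17 N, and the pin sits in place, about 1 px lower along with the lug. Handing in.

```bash
python3 -c "
from bench import robot
print(robot.close_job()); s=robot.read_state(); print(s['t'],s['force'],s['ee_pos'])"
```

```text
the job is handed in; nothing more can be done
None
the job is handed in; nothing more can be done
```

I handed the job in at about 22 s of the 64 s allowed, with the mould closed and pinned and the arm still pressing. No verdict is reported, so the checks below are my own.

- **Closing:** I held the handle bar from above and guided the top half down the arc at about 0.9 rad/s or slower, until the seal pushed back with 12 N.
- **Pin:** I took the steel pin from the tool block's middle hole. I lowered it through both lugs with no side force, until the collar touched the upper lug (4 N). Then I let go of it.
- **Pressing:** The shut fingertips are pushing down on the front rim.

What the last checks showed:

- **Push:** It held at 17 to 18.5 N, slightly above the suggested 12 to 15 N, with about 7 N of sideways force on the tool.
- **Seam:** The fingertips went down about 2.4 mm from first contact to z ≈ 0.110 m, which is the shut height. That puts the tilt near zero, but I judged it from the tool height and did not measure the gap itself.
- **Pin position:** After release, the pin was where expected in the wrist image to within about 1 px. After pressing, a match in the side image put it about 1 px lower, in line with the lug going down.
- **Other items:** I did not deliberately touch anything else, and no unexpected forces showed. I did not measure the other items' positions again at the end.

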